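# Ease a carving block home against the hidden stop of a saw guide

## Robot

A 6-joint arm with a two-finger parallel gripper is mounted at the origin on a cart in front of the work surface, level with it; the furniture and walls round the work are solid. World frame = base frame: x ahead of the robot, y to its left, z up, the work surface at z = 0. Lengths are in m, angles in rad, forces in N, time in s.
With the tool pointing down it reaches from about 0.375 to 0.9 m from the base axis. Payload 3.1 kg.
Tool frame: the origin (TCP) lies midway between the tips of the shut fingers; the grasp point (between the pads) lies 19 mm behind it (manip.grip_depth is the distance from the TCP to the grasp point, in m); z points along the fingers, y is the line along which they close (so a half turn about z gives the same grasp; the last joint's range is limited). The gripper opens to 85 mm and grips with 20 to 120 N. Pads are 22 mm wide; open, the fingers measure 114 mm over their backs; the gripper's body (76 mm by 85 mm) begins 54 mm behind the grasp point. The pads swing forward as they close: fully open they stand 13 mm farther back than shut.
Start: joints at [-0.178, 0.527, 1.433, -0, 1.181, -0.178], TCP at [0.625, 0, 0.231] pointing down, gripper open.
Joint ranges: [-3.08, 3.08], [-0.75, 2.2], [0.22, 2.44], [-1.43, 4.57], [0, 2.65], [-2.85, 2.85]. Speed limits (rad/s): [2.79, 2.79, 3.14, 3.14, 3.14, 3.14].

## Interface

Orientations are given as a unit quaternion [x, y, z, w].
In Python, from station import telemetry, snapshot, manip gives the robot as it stands. The module is installed in compiled form; this text tells all that it offers.
- The arm moves only by the shell command python3 -m crank 'ROWS' [OPENING] [FORCE]. ROWS is text: rows parted by semicolons, each of 6 numbers parted by spaces: the shift along the tool's x, y, z as a fraction of full scale, then the turn, a rotation vector about the tool's x, y, z as a fraction of full scale. A call has exactly 5 rows; each row shifts and turns the commanded pose from where the row before left it, along the tool's axes as they then stand; what a row does not reach is not made up. Full scale, the value 1, is 4 cm for a shift and 90 degrees for a turn. A row lasts 1/10 s, in which the tool goes at most 50 mm and 8.59 degrees, less where a joint would pass 70% of its speed; a pose out of reach is approached as far as the arm can. A call with a number of a shift or a turn outside -1 to 1 is refused whole. A call with a gripper value outside its range is refused whole. OPENING is the opening, from -1 (shut) to 1 (fully open), set as the call begins (- or left out, the last holds). The fingers move at their own pace and stop on an object; FORCE is the grip in N (left out, the last holds). Time passes only in rows, so rows that do not move let the fingers close, or fill a call up. It gives the time, the measured TCP pose, the force, the opening and the grip force at its end, in the units of the state.
- telemetry.sense(): the state, without advancing time (a new reading comes with each control period).
- snapshot(name): name is "scene" or "side" or "wrist"; returns a dict with "image" (420x560x3 uint8, red, green, blue), "depth" (420x560 float32, m along the optical axis (not along the pixel's ray), 0 where there is no reading), "camera_matrix" (3x3 intrinsics, pixels), "rvec" (rotation vector, rad) and "tvec" (3), from world to camera coordinates, as OpenCV has them. Camera axes: x right, y down, z forward; pixel columns grow to the right and rows downward; lengths in m; the calibration is good to about 2 mm. A picture is of the moment at which its call begins.
- manip.sign_off(): hands the job in; it is judged then, once.
The state is a dict: "t": time; "q": joint angles; "qd": joint speeds; "tau": joint torques, N m; "tcp_pos": TCP position; "tool_rot": TCP orientation; "force": force on the tool from outside, world axes, zero at the start; "ft_torque": the same for the moment, N m; "finger_gap": opening from 0.0 (shut) to 1.0 (fully open); "gripper_force": force on a finger pad.
Only numpy, scipy, OpenCV 4.12 (cv2) and the standard library are available. Lean on these libraries where they do the work, as an engineer would, in place of code of your own. Each camera call takes 0.05 s, during which the arm holds its last target. There are 200 camera calls.

## Task

Load the carving block with the pencil lines onto the open tongue of the saw guide, then use the plaster spatula to nudge it gently under the hood, past the spring shoe, until it sits right up against the depth stop inside, ready for sawing. The stop is held only lightly, by the friction of its locking screw, so do not push it off its setting. Lay the spatula back down flat on the bench when the block is home, and leave the other block and the carved teeth where they stand.

Things in the scene. Friction and masses are not known exactly. Their poses are not given: they have to be found in the camera images.
- saw_guide: Low aluminium saw guide (mitre box) fixed on the grey cabinet, 196 x 66 x 55 mm. Origin: underside, middle of the hood's mouth; +x inward along the channel, +y left. Channel 25 mm wide, floor 10 mm up. Hood x 0 to 138: walls 10 mm thick, inside 25 mm high, roof top 41 mm up, saw kerf at x 77. Locking screw (x 129) and stop rod stand out at the rear.
- tongue (a point): Middle of the guide's open loading tongue, on its floor 10 mm above the bench, 28 mm before the mouth; axes as the guide. Tongue x -57 to 0 from the mouth, front end open, on each side a rail 4 mm thick and 4.5 mm high, 25 mm apart, in line with the hood's walls.
- spring_shoe (a point): Spring shoe in the hood's right wall, 66 mm inside the mouth: ramp from 52 to 66 mm, then flat to 74; stands 4.5 mm into the channel, yields at 1.4 to 3 N. It presses a 22 mm block on the left wall: from about 58 mm inside the block's front end meets a drag of roughly 1.5 to 5 N, and the block then stays where it is left.
- stop_zone (a point): 97 mm inside the mouth, mid channel: middle of the zone where the depth stop may be. The stop, a steel pad across the channel, has its face anywhere from 82 to 112 mm inside: new setting each time, hidden, not measured. Feels firm at once; slips at about 4.5 N on top of the drag. With the block home its near end is 36 to 66 mm inside, beyond fingers.
- marked_block: White carving block with black pencil lines, 22 x 46 x 22 mm (x, y, z), 33 g, origin at the centre of its underside, long axis y; lies loose on the blue sheet of the bench (whose top is at z = 2 mm, the grey cabinet's at 0). Either end may go in first. Grasp across the 22 mm width.
- spatula: Plaster spatula, 208 mm long along its y axis, lying flat, 55 g; origin at mid length, on the underside. Wooden handle 16 mm wide and high, from y +2 to its blunt end at y +104; steel blade 22 mm wide, 7 to 9 mm up, from y +1 to y -104. Gripped across the handle at y +15, the blunt end reaches 89 mm ahead of the grip.
- plain_block: Plain white carving block without lines, 22 x 46 x 22 mm, origin under its centre; bystander.
- molar: Carved molar on a square foot, 24 x 24 x 48 mm, origin under its centre; bystander.
- incisor: Carved incisor on a square foot, 24 x 24 x 52 mm, origin under its centre; bystander.
Not all that is in view belongs to the job. There is more than one size of the spatula; the job needs the larger. Leave any green look-alike of the marked_block alone.

How it is judged:
By the outcome, as a careful person would: the job done as asked, in the order asked, and still so for the second after the job is handed in, with the robot touching nothing.
It also fails if it takes over 72 s, if anything falls off the work surface, if the arm or the gripper's body presses on something with over 40 N, if the wrist force passes 120 N, or if a joint passes its speed limit or range.

## Working session

There is one attempt and no reset: what is moved stays moved. The work goes in short steps, Python scripts to look and compute and a shell command to move; the robot and the scene stay as the last step left them, time stands still between calls to the robot, and variables do not carry over. Pictures are saved under pics/ and viewed, at most 11 in all, crops included, and the job is handed in when it is done.

```bash
mkdir -p pics; cat > h.py <<'E'
import numpy as np, cv2
from station import telemetry, snapshot, manip
from scipy.spatial.transform import Rotation as R
def cam(s):
    Rm=cv2.Rodrigues(np.array(s['rvec'],float))[0]; return np.array(s['camera_matrix']),Rm,np.array(s['tvec'],float).ravel()
def ray(s,u,v,z):
    K,Rm,t=cam(s); d=Rm.T@np.linalg.inv(K)@np.array([u,v,1.]); c=-Rm.T@t
    return c+d*(z-c[2])/d[2]
def cloud(s):
    K,Rm,t=cam(s); D=s['depth']; v,u=np.mgrid[:D.shape[0],:D.shape[1]]
    P=np.stack([(u-K[0,2])/K[0,0]*D,(v-K[1,2])/K[1,1]*D,D],-1)
    return (P-t)@Rm
def save(s,n,crop=None,k=1):
    im=s['image'][...,::-1]
    if crop: im=im[crop[1]:crop[3],crop[0]:crop[2]]
    cv2.imwrite('pics/'+n,cv2.resize(im,None,fx=k,fy=k,interpolation=cv2.INTER_CUBIC))
E
python3 - <<'E'
from h import *
import pickle
for n in('scene','side','wrist'):
    s=snapshot(n); pickle.dump(s,open(n+'.pkl','wb')); save(s,n+'0.png')
    K,Rm,t=cam(s); print(n,K[0,0],-Rm.T@t, Rm[2])
print(telemetry.sense())
E
```

```text
scene 523.5234815820069 [-0.07427109 -0.77491827  1.0623517 ] [ 0.38626815  0.59449068 -0.70525013]
side 442.82684879444207 [0.31530383 1.05808893 0.45250277] [ 0.15853113 -0.91371016 -0.3741679 ]
wrist 367.765641739162 [0.62449271 0.07028211 0.37236634] [-0.00249946 -0.27294917 -0.96202521]
{'t': 0.15, 'q': array([-1.78478312e-01,  5.28279346e-01,  1.43363529e+00,  4.68654632e-05,
        1.18141750e+00, -1.78511440e-01]), 'qd': array([-0.00056611, -0.00281515, -0.00362884,  0.00040022,  0.00133614,
       -0.0005582 ]), 'tau': array([ 1.17890530e-03, -4.42742836e+01, -1.78276026e+01, -2.15643640e-04,
        5.61750654e-03, -9.84718270e-06]), 'tcp_pos': array([6.24433978e-01, 1.58199732e-04, 2.30533322e-01]), 'tool_rot': array([ 7.07101104e-01,  7.07111923e-01, -4.78234981e-04, -7.26779825e-04]), 'force': array([-1.04075409,  0.11579617, -0.33375732]), 'ft_torque': array([ 0.04736657,  0.04340857, -0.01108337]), 'gripper_force': 0.0, 'finger_gap': 0.9998348399898028}
```

View pics/scene0.png

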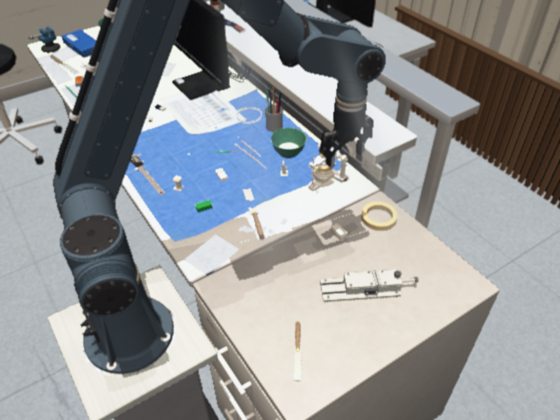

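View pics/wrist0.png

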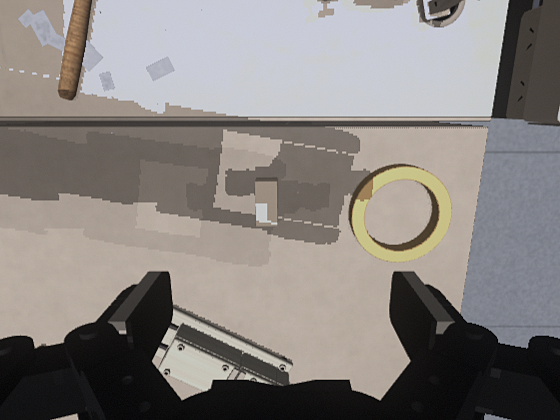

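View pics/side0.png

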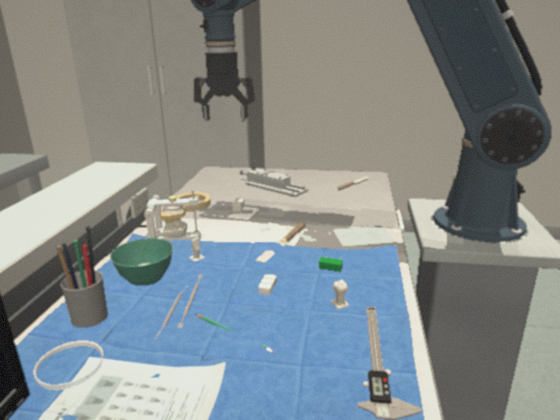

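```bash
python3 - <<'E'
from h import *
import pickle
a=pickle.load(open('scene.pkl','rb')); b=pickle.load(open('side.pkl','rb'))
x=cv2.resize(a['image'][150:390,160:430],None,fx=2.4,fy=2.4,interpolation=cv2.INTER_CUBIC)
cv2.imwrite('pics/sc1.png',x[...,::-1])
x=cv2.resize(b['image'][160:320,180:420],None,fx=3.3,fy=3.3,interpolation=cv2.INTER_CUBIC)
cv2.imwrite('pics/si1.png',x[...,::-1])
for n,u,v,z in [('b1',222,173,.024),('b2',249,194,.024),('molar',178,184,.03),('inc',283,168,.03),('handle2a',252,212,.01),('handle2b',262,238,.01),('sp top',298,323,.01),('sp bot',298,379,.01),('g',204,206,.02)]:print(n,ray(a,u,v,z).round(3),cloud(a)[v,u].round(3))
for n,u,v,z in [('b1',265,256,.024),('b2',268,282,.024)]:print(n,ray(b,u,v,z).round(3),cloud(b)[v,u].round(3))
E
```

```text
b1 [0.459 0.368 0.024] [0.46  0.37  0.022]
b2 [0.478 0.238 0.024] [0.487 0.254 0.008]
molar [0.321 0.391 0.03 ] [-0.074 -0.775  1.062]
inc [0.625 0.276 0.03 ] [0.618 0.265 0.041]
handle2a [0.453 0.181 0.01 ] [0.453 0.182 0.009]
handle2b [0.422 0.077 0.01 ] [0.422 0.077 0.01 ]
sp top [ 0.346 -0.204  0.01 ] [ 0.346 -0.204  0.01 ]
sp bot [ 0.263 -0.323  0.01 ] [ 0.264 -0.321  0.007]
g [0.345 0.271 0.02 ] [0.344 0.269 0.022]
b1 [0.477 0.28  0.024] [0.483 0.255 0.01 ]
b2 [0.453 0.377 0.024] [0.454 0.375 0.023]
```

View pics/sc1.png

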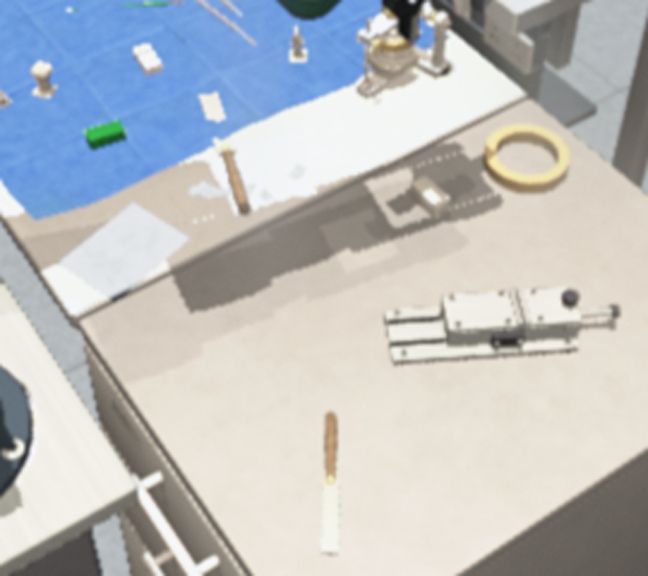

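View pics/si1.png

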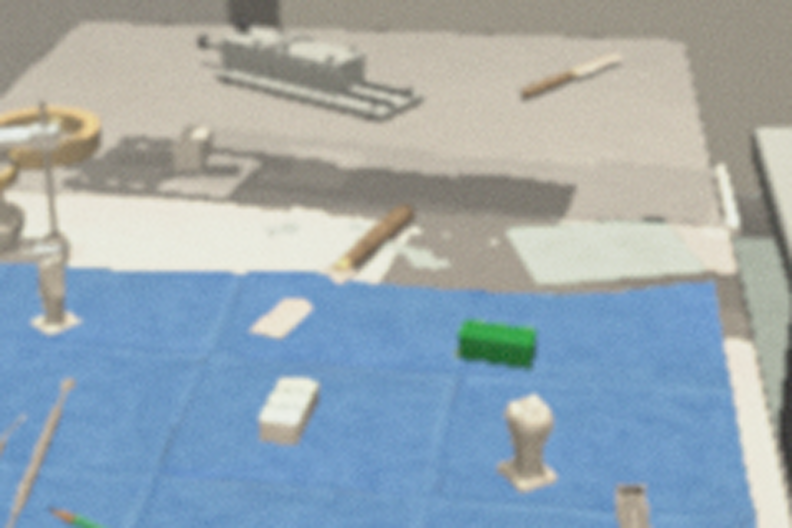

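```bash
python3 - <<'E'
from h import *
import pickle
for n in('scene','side','wrist'):
    s=pickle.load(open(n+'.pkl','rb')); P=cloud(s)
    D=s['depth']
    def reg(nm,x0,x1,y0,y1,z0,z1,m=None):
        k=(D>0)&(P[...,0]>x0)&(P[...,0]<x1)&(P[...,1]>y0)&(P[...,1]<y1)&(P[...,2]>z0)&(P[...,2]<z1)
        if m is not None:k&=m
        q=P[k]
        if len(q)<8:print(n,nm,len(q));return
        r=cv2.minAreaRect((q[:,:2]*1000).astype(np.float32))
        print(n,nm,len(q),'c',np.round(r[0],1),'s',np.round(r[1],1),'a',round(r[2],1),'z',np.percentile(q[:,2],[5,50,95]).round(4))
    reg('guide roof',.45,.95,-.3,.1,.034,.048)
    reg('guide all',.4,.95,-.3,.1,.006,.06)
    reg('block',.4,.52,.32,.43,.012,.03)
    reg('plain',.6,.75,.05,.14,.012,.03)
    H=cv2.cvtColor(s['image'],cv2.COLOR_RGB2HSV); br=(H[...,1]>90)&(H[...,0]<22)
    reg('handle',.38,.5,.05,.2,.004,.03,br)
    reg('blade',.44,.52,.19,.3,.0055,.03,H[...,1]<80)
    reg('smallsp',.2,.42,-.4,-.15,.004,.03,br)
    reg('incisor',.58,.68,.22,.32,.01,.06)
E
```

```text
scene guide roof 887 c [673.8 -63.7] s [442.1 141.3] a 53.9 z [0.0358 0.0409 0.0451]
scene guide all 3059 c [629.7 -94. ] s [386.6 448.3] a 89.9 z [0.0069 0.0202 0.0451]
scene block 178 c [459.3 374.6] s [107.8 105. ] a 88.3 z [0.0122 0.0157 0.0261]
scene plain 0
scene handle 0
scene blade 141 c [492.8 224.4] s [98.7 69.5] a 65.4 z [0.0066 0.0107 0.0148]
scene smallsp 57 c [ 325.3 -229.5] s [64.6  4.7] a 55.0 z [0.0079 0.0103 0.0148]
scene incisor 255 c [630.  270.3] s [99.8 98.9] a 89.3 z [0.0102 0.0123 0.0546]
side guide roof 307 c [664.  -54.9] s [432.4 140.1] a 56.7 z [0.0347 0.0396 0.0437]
side guide all 1404 c [624.4 -89.6] s [415.2 377.5] a 0.1 z [0.0074 0.0179 0.0435]
side block 247 c [455.  372.6] s [47.8 22.4] a 85.1 z [0.0136 0.0222 0.024 ]
side plain 0
side handle 27 c [436.8 136.3] s [81.  5.] a 72.0 z [0.0124 0.015  0.0174]
side blade 211 c [492.1 223.4] s [94.2 70.9] a 65.4 z [0.0075 0.0094 0.0125]
side smallsp 0
side incisor 244 c [631.1 269.9] s [131.8  48.3] a 30.6 z [0.0101 0.0366 0.0558]
wrist guide roof 3227 c [690.6 -88.7] s [447.7 117.1] a 40.2 z [0.0359 0.0404 0.0441]
wrist guide all 13176 c [623.7 -67. ] s [334.  415.6] a 90.0 z [0.0087 0.0189 0.0433]
wrist block 0
wrist plain 0
wrist handle 1628 c [436.7 120.8] s [88.1 14.4] a 70.3 z [0.0118 0.0162 0.0182]
wrist blade 0
wrist smallsp 3
wrist incisor 0
```

```bash
python3 -m crank '.9 -.6 0 0 0 0;.9 -.6 0 0 0 0;.9 -.6 0 0 0 0;.9 -.6 0 0 0 0;.9 -.6 0 0 0 0'; python3 -m crank '.9 -.6 0 0 0 0;.9 -.6 0 0 0 0;.4 0 0 0 0 0;0 0 0 0 0 0;0 0 0 0 0 0'
python3 - <<'E'
from h import *
import pickle
s=snapshot('wrist');pickle.dump(s,open('w1.pkl','wb'));save(s,'w1.png')
K,Rm,t=cam(s);print(-Rm.T@t,Rm[2])
a=pickle.load(open('wrist.pkl','rb'));a['image']
E
```

```text
t: 0.65
tcp_pos: [0.5037, 0.1812, 0.2311]
tool_rot: [0.707, 0.707, -0.0, -0.0]
force: [-0.3, 0.1, 1.0]
finger_gap: 1.002
gripper_force: 0.0
t: 1.15
tcp_pos: [0.4578, 0.2677, 0.2312]
tool_rot: [0.707, 0.707, 0.0, 0.0]
force: [-0.0, -0.6, -0.3]
finger_gap: 1.0
gripper_force: 0.0
[0.45748181 0.33802056 0.37312493] [ 2.28888747e-04 -2.73858334e-01 -9.61770014e-01]
```

View pics/w1.png

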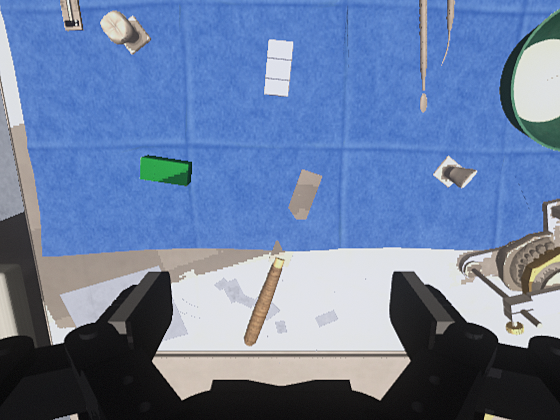

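```bash
cat > m1.py <<'E'
from h import *
import pickle,sys
s=pickle.load(open('w1.pkl','rb'));P=cloud(s)
H=cv2.cvtColor(s['image'],cv2.COLOR_RGB2HSV)
def rect(mask,z,nm):
    c,_=cv2.findContours(mask.astype(np.uint8),cv2.RETR_EXTERNAL,cv2.CHAIN_APPROX_NONE)
    c=max(c,key=cv2.contourArea)[:,0]
    q=np.array([ray(s,u,v,z)[:2] for u,v in c])*1000
    r=cv2.minAreaRect(q.astype(np.float32)); b=cv2.boxPoints(r)
    e=max((b[1]-b[0],b[2]-b[1]),key=lambda e:np.hypot(*e)); a=np.degrees(np.arctan2(e[1],e[0]))%180
    m=np.zeros(mask.shape,np.uint8); cv2.drawContours(m,[c.reshape(-1,1,2)],-1,1,-1); m=cv2.erode(m,np.ones((3,3)))
    zz=P[...,2][(m>0)&(s['depth']>0)]
    print(nm,'c',np.round(r[0],1),'size',np.round(r[1],1),'long axis deg',round(a,1),'z',np.median(zz).round(4)); print(np.round(b,1).tolist()); return q
def box(u0,v0,u1,v1):
    m=np.zeros(H.shape[:2],bool);m[v0:v1,u0:u1]=1;return m
low=(H[...,1]<90)&box(255,30,305,108); rect(cv2.morphologyEx(low.astype(np.uint8),cv2.MORPH_CLOSE,np.ones((5,5))),.024,'block')
q=rect((H[...,1]<90)&box(280,160,330,228),.009,'blade')
q=rect((H[...,1]>80)&(H[...,0]<25)&box(238,262,290,350),.012,'handle')
print(s['image'][330,262],s['image'][345,215],s['image'][262,279])
w=pickle.load(open('wrist.pkl','rb'));Pw=cloud(w);Hw=cv2.cvtColor(w['image'],cv2.COLOR_RGB2HSV)
m=(Hw[...,1]>80)&(Hw[...,0]<25)&box(50,0,100,110);s=w;P=Pw;rect(m,.012,'handle view0')
E
python3 m1.py
```

```text
block c [455.1 371.6] size [46.7 21.9] long axis deg 84.3 z 0.0234
[[441.79998779296875, 349.5], [463.70001220703125, 347.29998779296875], [468.29998779296875, 393.70001220703125], [446.5, 395.8999938964844]]
blade c [480.5 251.8] size [51.8 22.1] long axis deg 71.2 z 0.0101
[[461.70001220703125, 230.8000030517578], [482.6000061035156, 223.6999969482422], [499.20001220703125, 272.70001220703125], [478.29998779296875, 279.79998779296875]]
handle c [438.  129.9] size [109.2  15. ] long axis deg 69.9 z 0.0164
[[412.29998779296875, 81.19999694824219], [426.29998779296875, 76.0999984741211], [463.79998779296875, 178.60000610351562], [449.70001220703125, 183.8000030517578]]
[229 232 237] [224 226 228] [224 227 198]
handle view0 c [436.5 121. ] size [89.1 17.3] long axis deg 70.6 z 0.0162
[[413.5, 81.80000305175781], [429.79998779296875, 76.0999984741211], [459.5, 160.10000610351562], [443.20001220703125, 165.89999389648438]]
```

```bash
python3 -m crank '.87 -.02 .25 0 0 0;.87 -.02 .25 0 0 0;.87 -.02 .25 0 0 0;0 0 .5 0 0 .063;0 0 .8 0 0 0'; python3 -m crank '0 0 .9 0 0 0;0 0 .9 0 0 0;0 0 0 0 0 0;0 0 0 0 0 0;0 0 0 0 0 0'; python3 - <<'E'
from h import *
print(telemetry.sense()['tcp_pos'],R.from_quat(telemetry.sense()['tool_rot']).as_matrix().round(3))
E
```

```text
t: 1.7
tcp_pos: [0.4574, 0.373, 0.15]
tool_rot: [0.742, 0.67, 0.003, 0.001]
force: [0.2, 0.3, -0.1]
finger_gap: 0.995
gripper_force: 0.0
t: 2.2
tcp_pos: [0.4565, 0.3725, 0.0791]
tool_rot: [0.742, 0.671, 0.002, 0.0]
force: [-0.2, 0.6, 0.0]
finger_gap: 1.0
gripper_force: 0.0
[0.45653765 0.3725441  0.07909663] [[ 0.1    0.995  0.003]
 [ 0.995 -0.1    0.002]
 [ 0.002  0.003 -1.   ]]
```

```bash
python3 -m crank '-.02 -.035 .8 0 0 0;0 0 .6 0 0 0;0 0 .35 0 0 0;0 0 0 0 0 0;0 0 0 0 0 0' && python3 -m crank '0 0 0 0 0 0;0 0 0 0 0 0;0 0 0 0 0 0;0 0 0 0 0 0;0 0 0 0 0 0' -1 30 &&  python3 -m crank '0 0 0 0 0 0;0 0 -.6 0 0 0;0 0 -1 0 0 0;0 0 -1 0 0 0;0 0 -1 0 0 0'
```

```text
t: 2.7
tcp_pos: [0.4541, 0.3723, 0.0085]
tool_rot: [0.741, 0.671, 0.001, 0.0]
force: [-0.2, -1.0, 0.3]
finger_gap: 1.002
gripper_force: 0.0
t: 3.2
tcp_pos: [0.4535, 0.372, 0.0078]
tool_rot: [0.741, 0.671, 0.0, 0.0]
force: [-0.9, -0.6, 5.4]
finger_gap: 0.25
gripper_force: 30.1
t: 3.7
tcp_pos: [0.4525, 0.3714, 0.1522]
tool_rot: [0.741, 0.671, -0.001, -0.0]
force: [-0.4, 0.8, -0.5]
finger_gap: 0.253
gripper_force: 29.5
```

```bash
python3 - <<'E'
from h import *
import pickle
a=pickle.load(open('scene.pkl','rb'))
for n,x,y,z in [('tongue FL',387,314,.0145),('tongue FR',392,360,.0145),('rear R base',578,350,.0145),('roof FL',445,296,.041),('roof FR',447,328,.041),('roof RL',575,290,.041),('roof RR',578,323,.041)]:print(n,ray(a,160+x/2.4,150+y/2.4,z).round(4))
E
```

```text
tongue FL [ 0.4653 -0.136   0.0145]
tongue FR [ 0.4338 -0.1867  0.0145]
rear R base [ 0.6    -0.2832  0.0145]
roof FL [ 0.5161 -0.1668  0.041 ]
roof FR [ 0.4915 -0.2008  0.041 ]
roof RL [ 0.6338 -0.2363  0.041 ]
roof RR [ 0.6064 -0.2703  0.041 ]
```

```bash
python3 -m crank '-.95 .27 -.13 0 0 0;-.95 .27 -.13 0 0 0;-.95 .27 -.13 0 0 0;-.95 .27 -.13 0 0 0;-.95 .27 -.13 0 0 0' && python3 -m crank '-.95 .27 -.13 0 0 0;-.95 .27 -.13 0 0 0;-.95 .27 -.13 0 0 0;-.95 .27 -.13 0 0 0;-.95 .27 -.13 0 0 0' && python3 -m crank '-.95 .27 -.13 0 0 0;-.95 .27 -.13 0 0 0;-.95 .27 -.13 0 0 0;-.95 .27 -.13 0 0 0;-.95 .27 -.13 0 0 0' && python3 -m crank '0 0 0 0 0 -.0917;0 0 0 0 0 -.0917;0 0 0 0 0 -.0917;0 0 0 0 0 -.0917;0 0 0 0 0 -.0917' && python3 -m crank '0 0 0 0 0 -.0917;0 0 0 0 0 -.0917;0 0 0 0 0 -.0917;0 0 0 0 0 0;0 0 0 0 0 0' && python3 - <<'E'
from h import *
import pickle
s=snapshot('wrist');pickle.dump(s,open('w2.pkl','wb'));save(s,'w2.png')
st=telemetry.sense();print(st['q'],R.from_quat(st['tool_rot']).as_matrix().round(3))
E
```

```text
t: 4.2
tcp_pos: [0.4877, 0.1759, 0.1773]
tool_rot: [0.741, 0.671, -0.0, -0.0]
force: [0.2, 0.4, 0.2]
finger_gap: 0.253
gripper_force: 29.5
t: 4.7
tcp_pos: [0.5227, -0.0186, 0.2032]
tool_rot: [0.741, 0.671, -0.0, -0.0]
force: [0.8, -0.3, -0.4]
finger_gap: 0.251
gripper_force: 29.5
t: 5.2
tcp_pos: [0.5576, -0.2128, 0.229]
tool_rot: [0.741, 0.671, -0.0, -0.001]
force: [0.1, 0.5, -0.3]
finger_gap: 0.248
gripper_force: 29.5
t: 5.7
tcp_pos: [0.5575, -0.2112, 0.2287]
tool_rot: [0.455, 0.891, 0.0, -0.001]
force: [0.7, 0.2, 0.1]
finger_gap: 0.251
gripper_force: 29.5
t: 6.2
tcp_pos: [0.5577, -0.2113, 0.2289]
tool_rot: [0.257, 0.966, 0.0, -0.0]
force: [0.3, 0.5, -0.1]
finger_gap: 0.249
gripper_force: 29.5
[-5.49320397e-01  4.91708833e-01  1.50849774e+00  2.13454991e-05
  1.14207598e+00 -1.60015219e+00] [[-0.868  0.497 -0.001]
 [ 0.497  0.868  0.   ]
 [ 0.001  0.    -1.   ]]
```

View pics/w2.png

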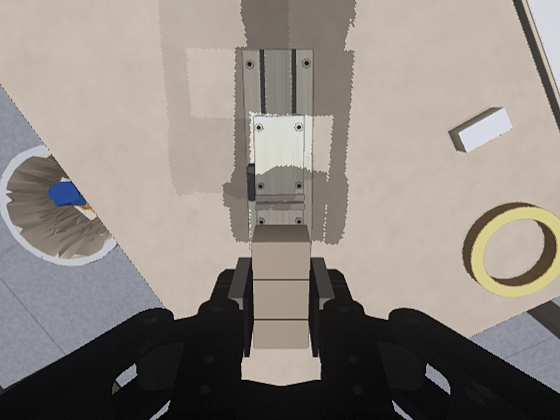

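```bash
python3 - <<'E'
from h import *
import pickle
s=pickle.load(open('w2.pkl','rb'));P=cloud(s);im=s['image'].astype(int);g=im.sum(2)//3
for v in(60,75,90,105): print(v,g[v,236:322].tolist())
# height-map in rough guide frame
d=np.array([.868,-.497]);l=np.array([.497,.868]);o=np.array([.503,-.184])
Q=P[...,:2]-o; X=Q@d*1000;Y=Q@l*1000;Z=P[...,2]*1000
for v in(60,75,90,105,125,145,165,180,200):
    print(v,'X',X[v,280].round(1),[(u,round(Y[v,u],1),round(Z[v,u],1)) for u in range(238,322,4)])
for u in(256,270,280,290,304): print(u,[(v,round(X[v,u],1),round(Z[v,u])) for v in range(44,124,3)])
E
```

```text
60 [116, 119, 119, 121, 121, 121, 112, 132, 147, 146, 123, 124, 122, 129, 116, 129, 124, 145, 145, 142, 145, 151, 159, 103, 59, 56, 57, 52, 107, 149, 134, 129, 130, 131, 128, 128, 129, 129, 126, 131, 133, 131, 128, 128, 131, 127, 126, 129, 126, 121, 121, 126, 128, 128, 133, 91, 58, 55, 55, 42, 147, 152, 140, 143, 145, 137, 129, 113, 134, 116, 111, 118, 133, 118, 119, 147, 129, 91, 118, 124, 123, 120, 120, 122, 121, 119]
75 [120, 121, 121, 123, 123, 125, 85, 118, 144, 146, 144, 143, 145, 147, 147, 144, 142, 141, 144, 137, 142, 147, 153, 153, 71, 52, 55, 52, 87, 129, 129, 127, 128, 130, 128, 127, 129, 127, 127, 128, 134, 130, 130, 128, 131, 128, 126, 128, 126, 122, 122, 123, 127, 135, 139, 128, 67, 54, 55, 47, 110, 144, 141, 140, 141, 139, 143, 144, 144, 148, 144, 141, 140, 144, 145, 144, 124, 77, 115, 121, 121, 120, 120, 119, 119, 121]
90 [117, 120, 120, 120, 120, 120, 121, 101, 127, 144, 144, 141, 145, 146, 147, 148, 141, 140, 144, 143, 142, 144, 148, 155, 109, 59, 57, 60, 40, 134, 133, 128, 129, 129, 129, 127, 129, 129, 125, 126, 131, 131, 130, 128, 130, 127, 126, 130, 125, 123, 121
[... 11975 characters left out ...]
64(-59.2), 11), (53, np.float64(-57.0), 9), (56, np.float64(-54.3), 10), (59, np.float64(-51.8), 9), (62, np.float64(-49.1), 11), (65, np.float64(-46.4), 12), (68, np.float64(-44.1), 10), (71, np.float64(-41.7), 8), (74, np.float64(-39.0), 9), (77, np.float64(-36.3), 10), (80, np.float64(-33.7), 9), (83, np.float64(-31.1), 10), (86, np.float64(-28.5), 9), (89, np.float64(-25.8), 10), (92, np.float64(-23.1), 10), (95, np.float64(-20.5), 9), (98, np.float64(-17.8), 9), (101, np.float64(-15.1), 9), (104, np.float64(-12.4), 9), (107, np.float64(-9.7), 10), (110, np.float64(-6.9), 10), (113, np.float64(-4.2), 10), (116, np.float64(-1.4), 10), (119, np.float64(1.3), 10), (122, np.float64(4.1), 9)]
```

```bash
python3 - <<'E'
from h import *
import pickle
s=pickle.load(open('w2.pkl','rb'));P=cloud(s)
c=np.array([ray(s,u,v,.0145)[:2] for u,v in [(277.6,60),(278.05,75),(278.4,90),(278.45,105)]])
# hood roof edges by height
h=[];D=s['depth']
for v in range(120,160,4):
    us=np.where((P[v,:,2]>.037)&(P[v,:,2]<.045)&(np.arange(560)>240)&(np.arange(560)<315))[0]
    a,b=ray(s,us[0]-.5,v,.041),ray(s,us[-1]+.5,v,.041); h.append((a+b)[:2]/2); 
    if v%20==0: print('w',np.linalg.norm(a-b))
h=np.array(h)
# base edges
bs=[]
for v in range(60,160,4):
    us=np.where((P[v,:,2]>.006)&(np.arange(560)>235)&(np.arange(560)<320))[0]
    if v<110: a,b=ray(s,us[0]-.5,v,.01),ray(s,us[-1]+.5,v,.01); bs.append((a+b)[:2]/2)
bs=np.array(bs)
for n,p in(('rails',c),('hood',h),('base',bs),('all',np.vstack([c,h,bs]))):
    vx,vy,x0,y0=cv2.fitLine(p.astype(np.float32),cv2.DIST_HUBER,0,.001,.001).ravel()
    if vx<0:vx,vy=-vx,-vy
    print(n,'ang',np.degrees(np.arctan2(vy,vx)).round(2),'lateral at rough o:',((p-[.503,-.184])@[.497,.868]).mean().round(5))
e=ray(s,279,48.3,.010);m=ray(s,279,114.5,.041);print('front',e,'mouth',m,np.linalg.norm((e-m)[:2]))
d=np.array([vx,vy]);n=np.array([-vy,vx]);
a0=np.array([x0,y0]);mm=a0+d*((m[:2]-a0)@d*.5+((e[:2]-a0)@d+.057)*.5);print('mouth mid',mm,'tongue mid',mm-.028*d,'d',d)
st=telemetry.sense();t=st['tcp_pos'];M=R.from_quat(st['tool_rot']).as_matrix();print('tool x ang',np.degrees(np.arctan2(M[1,0],M[0,0])))
w=mm-.028*d-t[:2];print('shift tool x,y',M[:2,0]@w,M[:2,1]@w)
E
```

```text
w 0.04440344665619599
w 0.0441670409187833
rails ang -28.79 lateral at rough o: 0.00186
hood ang -28.84 lateral at rough o: 0.00202
base ang -29.46 lateral at rough o: 0.00153
all ang -29.24 lateral at rough o: 0.00176
front [ 0.45157577 -0.15144094  0.01      ] mouth [ 0.50145213 -0.17997966  0.041     ] 0.057463982030122325
mouth mid [ 0.50082529 -0.18062715] tongue mid [ 0.47639254 -0.16695087] d [ 0.87259835 -0.48843846]
tool x ang 150.20771855211106
shift tool x,y 0.09266907921631864 -0.001948188269970265
```

```bash
python3 -m crank '.77 -.016 .5 0 0 -.006;.77 -.016 .5 0 0 0;.77 -.016 .6 0 0 0;0 0 .9 0 0 0;0 0 .9 0 0 0' && python3 -m crank '0 0 .7 0 0 0;0 0 .2 0 0 0;0 0 0 0 0 0;0 0 0 0 0 0;0 0 0 0 0 0'; python3 - <<'E'
from h import *
import pickle
s=snapshot('wrist');pickle.dump(s,open('w3.pkl','wb'));save(s,'w3.png')
st=telemetry.sense();t=st['tcp_pos'];M=R.from_quat(st['tool_rot']).as_matrix();print(t,'tool x ang',np.degrees(np.arctan2(M[1,0],M[0,0])))
w=np.array([.47639,-.16695])-t[:2];print('shift tool x,y',M[:2,0]@w,M[:2,1]@w)
E
```

```text
t: 6.75
tcp_pos: [0.4762, -0.1677, 0.0931]
tool_rot: [0.252, 0.968, -0.0, 0.001]
force: [0.6, -0.8, -0.4]
finger_gap: 0.249
gripper_force: 29.5
t: 7.25
tcp_pos: [0.4775, -0.1685, 0.0587]
tool_rot: [0.251, 0.968, -0.0, 0.002]
force: [-0.5, 0.4, -0.4]
finger_gap: 0.247
gripper_force: 29.5
[ 0.47745017 -0.16847178  0.05871797] tool x ang 150.88443292047234
shift tool x,y 0.001666656104451204 0.0008136337383564765
```

View pics/w3.png

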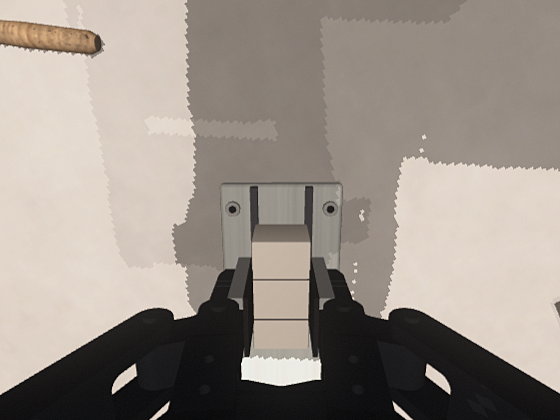

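```bash
python3 -m crank '.04 .02 .5 0 0 0;0 0 .2 0 0 0;0 0 .15 0 0 0;0 0 .08 0 0 0;0 0 0 0 0 0'; python3 -m crank '0 0 .05 0 0 0;0 0 .05 0 0 0;0 0 0 0 0 0;0 0 0 0 0 0;0 0 0 0 0 0'
```

```text
t: 7.8
tcp_pos: [0.4755, -0.1665, 0.02]
tool_rot: [0.251, 0.968, 0.0, -0.0]
force: [-0.2, 0.1, -0.3]
finger_gap: 0.248
gripper_force: 29.5
t: 8.3
tcp_pos: [0.4755, -0.1664, 0.0162]
tool_rot: [0.251, 0.968, -0.0, 0.0]
force: [0.5, -0.9, -0.8]
finger_gap: 0.252
gripper_force: 29.5
```

```bash
python3 -m crank '0 0 0 0 0 0;0 0 0 0 0 0;0 0 0 0 0 0;0 0 -.3 0 0 0;0 0 -.7 0 0 0' -.2 && python3 -m crank '0 0 -1 0 0 0;0 0 -1 0 0 0;.508 .766 -.2 0 0 0;.508 .766 -.2 0 0 0;.508 .766 -.2 0 0 0' && python3 -m crank '.508 .766 0 0 0 0;.508 .766 0 0 0 0;.508 .766 0 0 0 0;.508 .766 0 0 0 0;.508 .766 0 0 0 0' && python3 -m crank '.508 .766 0 0 0 .0886;0 0 0 0 0 .0886;0 0 0 0 0 .0886;0 0 0 0 0 .0886;0 0 0 0 0 .0886' .2 && python3 -m crank '0 0 0 0 0 .0886;0 0 0 0 0 .0886;0 0 0 0 0 .0886;0 0 0 0 0 .0886;0 0 0 0 0 .0886' &&  python3 -m crank '0 0 .1 0 0 0;0 0 .1 0 0 0;0 0 0 0 0 0;0 0 0 0 0 0;0 0 0 0 0 0' && python3 - <<'E'
from h import *
import pickle
s=snapshot('wrist');pickle.dump(s,open('w4.pkl','wb'));save(s,'w4.png')
b=snapshot('side');pickle.dump(b,open('s4.pkl','wb'))
st=telemetry.sense();t=st['tcp_pos'];M=R.from_quat(st['tool_rot']).as_matrix();print(t,'tool x ang',np.degrees(np.arctan2(M[1,0],M[0,0])))
# block on tongue from scene depth
sc=snapshot('scene');pickle.dump(sc,open('sc4.pkl','wb'));P=cloud(sc);d=np.array([.8726,-.4884]);n=np.array([.4884,.8726])
Q=P[...,:2]-[.5008,-.1806];X=Q@d*1e3;Y=Q@n*1e3;Z=P[...,2]*1e3
k=(abs(Y)<14)&(X>-70)&(X<-3)&(Z>26)&(Z<40)
print('block top',k.sum(),X[k].min(),X[k].max(),Y[k].min(),Y[k].max(),np.median(Z[k]))
E
```

```text
t: 8.8
tcp_pos: [0.4742, -0.1657, 0.0555]
tool_rot: [0.251, 0.968, 0.001, -0.002]
force: [1.0, -0.5, -0.0]
finger_gap: 0.399
gripper_force: 0.0
t: 9.3
tcp_pos: [0.4667, -0.0555, 0.1617]
tool_rot: [0.252, 0.968, -0.0, 0.001]
force: [1.1, -0.8, -0.4]
finger_gap: 0.4
gripper_force: 0.0
t: 9.8
tcp_pos: [0.4523, 0.1283, 0.161]
tool_rot: [0.251, 0.968, 0.0, 0.0]
force: [0.5, -0.2, 0.0]
finger_gap: 0.399
gripper_force: 0.0
t: 10.3
tcp_pos: [0.4495, 0.1637, 0.1609]
tool_rot: [0.568, 0.823, 0.0, 0.0]
force: [0.8, -0.5, -1.0]
finger_gap: 0.603
gripper_force: 0.0
t: 10.8
tcp_pos: [0.4496, 0.1635, 0.1609]
tool_rot: [0.815, 0.579, 0.0, 0.0]
force: [-0.2, -0.0, -0.9]
finger_gap: 0.596
gripper_force: 0.0
t: 11.3
tcp_pos: [0.4498, 0.1635, 0.1521]
tool_rot: [0.813, 0.582, -0.0, -0.0]
force: [0.2, 0.9, 0.4]
finger_gap: 0.601
gripper_force: 0.0
[0.44986661 0.16346548 0.15215571] tool x ang 71.17767760296675
block top 151 -50.437724557357924 -4.220192964166872 -13.881256482754535 13.615263489769298 31.21315340193729
```

View pics/w4.png

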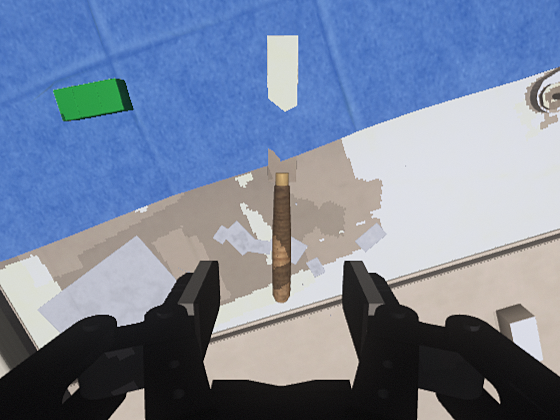

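```bash
python3 -m crank '0 0 .9 0 0 0;0 0 .9 0 0 0;0 0 .9 0 0 0;0 0 .6 0 0 0;0 0 .3 0 0 0' && python3 -m crank '0 0 .15 0 0 0;0 0 0 0 0 0;0 0 0 0 0 0;0 0 0 0 0 0;0 0 0 0 0 0'
```

```text
t: 11.95
tcp_pos: [0.4489, 0.1633, 0.0062]
tool_rot: [0.813, 0.582, -0.001, -0.001]
force: [-0.2, 0.1, 0.3]
finger_gap: 0.6
gripper_force: 0.0
t: 12.45
tcp_pos: [0.4504, 0.1636, 0.003]
tool_rot: [0.813, 0.582, 0.001, 0.0]
force: [0.6, 0.0, 0.5]
finger_gap: 0.6
gripper_force: 0.0
```

```bash
python3 -m crank '0 0 .02 0 0 0;0 0 0 0 0 0;0 0 0 0 0 0;0 0 0 0 0 0;0 0 0 0 0 0' -1 60 && python3 -m crank '0 0 0 0 0 0;0 0 0 0 0 0;0 0 0 0 0 0;0 0 -.3 0 0 0;0 0 -.6 0 0 0'
```

```text
t: 12.95
tcp_pos: [0.45, 0.1636, 0.0025]
tool_rot: [0.813, 0.582, 0.001, 0.0]
force: [-1.6, -0.3, 10.6]
finger_gap: 0.172
gripper_force: 62.2
t: 13.45
tcp_pos: [0.4487, 0.1633, 0.037]
tool_rot: [0.813, 0.582, -0.002, -0.001]
force: [1.5, -0.2, -0.3]
finger_gap: 0.171
gripper_force: 58.6
```

```bash
python3 -m crank '0 0 -1 0 0 0;0 0 -1 0 0 0;-.881 .04 0 0 0 0;-.881 .04 0 0 0 0;-.881 .04 0 0 0 0' && python3 -m crank '-.881 .04 0 0 0 0;-.881 .04 0 0 0 0;-.881 .04 0 0 0 0;-.881 .04 0 0 0 0;-.881 .04 0 0 0 0' && python3 -m crank '0 0 0 0 0 -.0884;0 0 0 0 0 -.0884;0 0 0 0 0 -.0884;0 0 0 0 0 -.0884;0 0 0 0 0 -.0884' && python3 -m crank '0 0 0 0 0 -.0884;0 0 0 0 0 -.0884;0 0 0 0 0 -.0884;0 0 0 0 0 -.0884;0 0 0 0 0 -.0884' &&  python3 -m crank '0 0 .5 0 0 0;0 0 .3 0 0 0;0 0 0 0 0 0;0 0 0 0 0 0;0 0 0 0 0 0'; cat > g.py <<'E'
from h import *
D=np.array([.8726,-.4884]);N=np.array([.4884,.8726]);O=np.array([.5008,-.1806])
def gf(p): q=np.asarray(p)[...,:2]-O; return np.stack([q@D,q@N],-1)*1e3
def rep():
    st=telemetry.sense();t=st['tcp_pos'];M=R.from_quat(st['tool_rot']).as_matrix()
    print('tcp guide',gf(t).round(2),'z',round(t[2]*1e3,2),'tool x ang off',(np.degrees(np.arctan2(M[1,0],M[0,0]))-150.76).round(2),'F along',(-(st['force'][:2]@D)).round(2),'Fz',st['force'][2].round(2)); return M,t
E
python3 - <<'E'
from g import *
import pickle
M,t=rep()
for n in('wrist','scene','side'):
    s=snapshot(n);pickle.dump(s,open(n+'5.pkl','wb'));P=cloud(s);H=cv2.cvtColor(s['image'],cv2.COLOR_RGB2HSV)
    q=gf(P)-gf(t); zz=P[...,2]-t[2]
    for nm,x0,x1,mask in(('blade',-125,-60,H[...,1]<255),('handle',25,110,(H[...,1]>80)&(H[...,0]<25))):
        k=(s['depth']>0)&mask&(q[...,0]>x0)&(q[...,0]<x1)&(abs(q[...,1])<20)&(abs(zz)<.022)
        if k.sum()>15:
            f=np.polyfit(q[k][:,0],q[k][:,1],1);print(n,nm,k.sum(),'X',q[k][:,0].min().round(1),q[k][:,0].max().round(1),'ang',np.degrees(f[0]).round(2),'lat0',f[1].round(2),'z rel',(np.median(zz[k])*1e3).round(1))
E
```

```text
t: 13.95
tcp_pos: [0.4199, 0.0611, 0.1183]
tool_rot: [0.813, 0.582, 0.001, 0.001]
force: [1.4, -0.7, -0.9]
finger_gap: 0.174
gripper_force: 58.6
t: 14.45
tcp_pos: [0.3702, -0.1087, 0.1178]
tool_rot: [0.813, 0.582, 0.0, 0.0]
force: [0.9, -0.5, 0.5]
finger_gap: 0.18
gripper_force: 58.6
t: 14.95
tcp_pos: [0.3707, -0.1075, 0.1177]
tool_rot: [0.565, 0.825, -0.0, 0.0]
force: [-0.4, 0.2, -1.2]
finger_gap: 0.175
gripper_force: 58.6
t: 15.45
tcp_pos: [0.3707, -0.1074, 0.1178]
tool_rot: [0.25, 0.968, -0.0, 0.0]
force: [0.5, -0.4, -0.2]
finger_gap: 0.176
gripper_force: 58.6
t: 15.95
tcp_pos: [0.3711, -0.1076, 0.0859]
tool_rot: [0.253, 0.968, -0.0, 0.001]
force: [0.7, -0.2, -0.2]
finger_gap: 0.175
gripper_force: 58.6
tcp guide [-148.8     0.35] z 85.9 tool x ang off -0.04 F along -0.73 Fz -0.24
wrist blade 8769 X -104.1 -60.0 ang 0.04 lat0 0.59 z rel 7.5
wrist handle 1267 X 25.0 44.2 ang 0.98 lat0 0.13 z rel 13.7
scene blade 171 X -115.0 -60.1 ang -0.5 lat0 -1.72 z rel 7.6
scene handle 129 X 25.4 88.6 ang 1.69 lat0 -5.66 z rel 13.7
side blade 65 X -119.2 -60.7 ang -0.18 lat0 1.56 z rel 6.6
side handle 26 X 27.0 83.9 ang -1.66 lat0 8.3 z rel 10.3
```

```bash
python3 -m crank '0 0 .7 0 0 0;0 0 .5 0 0 0;0 0 .3 0 0 0;0 0 .18 0 0 0;0 0 0 0 0 0'; python3 - <<'E'
from g import *
rep()
import pickle
s=snapshot('wrist');t=telemetry.sense()['tcp_pos'];P=cloud(s);q=gf(P)-gf(t);zz=(P[...,2]-t[2])*1e3
for x0 in(-110,-90,-70):
    k=(abs(q[...,0]-x0)<6)&(abs(q[...,1])<8)&(abs(zz)<22);print(x0,np.median(zz[k]).round(1))
E
```

```text
t: 16.6
tcp_pos: [0.3708, -0.1075, 0.0176]
tool_rot: [0.253, 0.968, 0.0, -0.0]
force: [-0.1, -0.2, -1.2]
finger_gap: 0.176
gripper_force: 58.6
tcp guide [-149.2     0.31] z 17.63 tool x ang off -0.05 F along -0.03 Fz -1.16
-110 6.2
-90 7.3
-70 7.2
```

```bash
python3 -m crank '-.2 0 -.01 0 0 0;-.2 0 0 0 0 0;-.2 0 0 0 0 0;-.2 0 0 0 0 0;-.2 0 0 0 0 0' && python3 - <<'E'
from g import *
rep()
E
python3 -m crank '-.15 0 0 0 0 0;-.15 0 0 0 0 0;-.15 0 0 0 0 0;-.15 0 0 0 0 0;0 0 0 0 0 0' && python3 - <<'E'
from g import *
import pickle
M,t=rep()
s=snapshot('scene');pickle.dump(s,open('sc6.pkl','wb'));save(s,'sc6.png',(260,230,460,380),4)
E
```

```text
t: 17.15
tcp_pos: [0.4067, -0.1276, 0.0188]
tool_rot: [0.253, 0.968, -0.0, 0.0]
force: [0.3, -0.5, -0.5]
finger_gap: 0.175
gripper_force: 58.6
tcp guide [-108.04    0.28] z 18.77 tool x ang off -0.05 F along -0.5 Fz -0.45
t: 17.65
tcp_pos: [0.4279, -0.1396, 0.0185]
tool_rot: [0.253, 0.968, -0.0, 0.001]
force: [-0.1, 0.0, -0.8]
finger_gap: 0.178
gripper_force: 58.6
tcp guide [-83.6    0.18] z 18.51 tool x ang off -0.05 F along 0.11 Fz -0.78
```

View pics/sc6.png

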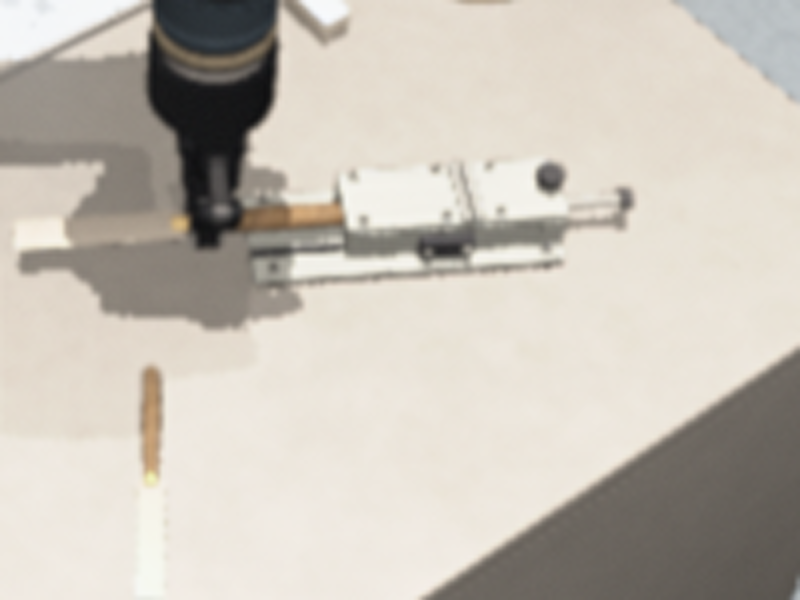

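```bash
echo 'from g import *
rep()' > r.py; python3 -m crank '-.06 0 0 0 0 0;-.06 0 0 0 0 0;-.06 0 0 0 0 0;-.06 0 0 0 0 0;-.06 0 0 0 0 0' |grep force: && python3 r.py; python3 -m crank '-.06 0 0 0 0 0;-.06 0 0 0 0 0;-.06 0 0 0 0 0;-.03 0 0 0 0 0;0 0 0 0 0 0' |grep force: && python3 r.py;  python3 -m crank '-.005 0 0 0 0 0;-.005 0 0 0 0 0;-.005 0 0 0 0 0;-.005 0 0 0 0 0;-.005 0 0 0 0 0' |grep force: && python3 r.py
```

```text
force: [-0.7, 2.1, -0.2]
gripper_force: 58.7
tcp guide [-73.32   0.32] z 18.47 tool x ang off -0.04 F along 1.67 Fz -0.23
force: [-1.0, 0.9, 0.2]
gripper_force: 58.6
tcp guide [-64.14   0.23] z 18.46 tool x ang off -0.05 F along 1.3 Fz 0.18
force: [-2.3, 2.6, -0.1]
gripper_force: 58.6
tcp guide [-63.9    0.27] z 18.49 tool x ang off -0.04 F along 3.32 Fz -0.07
```

```bash
cat > guard.py <<'E'
import sys
from g import *
st=telemetry.sense();F=-(st['force'][:2]@D);x=gf(st['tcp_pos'])[0];print(round(st['t'],2),'X',x.round(2),'F',F.round(2))
sys.exit(int(F>float(sys.argv[1])))
E
python3 -m crank '-.005 0 0 0 0 0;-.005 0 0 0 0 0;-.005 0 0 0 0 0;-.005 0 0 0 0 0;-.005 0 0 0 0 0' >/dev/null && python3 guard.py 4.6 && python3 -m crank '-.005 0 0 0 0 0;-.005 0 0 0 0 0;-.005 0 0 0 0 0;-.005 0 0 0 0 0;-.005 0 0 0 0 0' >/dev/null && python3 guard.py 4.6 && python3 -m crank '-.005 0 0 0 0 0;-.005 0 0 0 0 0;-.005 0 0 0 0 0;-.005 0 0 0 0 0;-.005 0 0 0 0 0' >/dev/null && python3 guard.py 4.6 && python3 -m crank '-.005 0 0 0 0 0;-.005 0 0 0 0 0;-.005 0 0 0 0 0;-.005 0 0 0 0 0;-.005 0 0 0 0 0' >/dev/null && python3 guard.py 4.6 && python3 -m crank '-.005 0 0 0 0 0;-.005 0 0 0 0 0;-.005 0 0 0 0 0;-.005 0 0 0 0 0;-.005 0 0 0 0 0' >/dev/null && python3 guard.py 4.6
```

```text
19.7 X -62.65 F 2.31
20.2 X -61.69 F 2.68
20.7 X -60.68 F 1.77
21.2 X -59.68 F 2.27
21.7 X -58.69 F 1.88
```

```bash
python3 -m crank '-.005 0 0 0 0 0;-.005 0 0 0 0 0;-.005 0 0 0 0 0;-.005 0 0 0 0 0;-.005 0 0 0 0 0' >/dev/null && python3 guard.py 3.9 && python3 -m crank '-.005 0 0 0 0 0;-.005 0 0 0 0 0;-.005 0 0 0 0 0;-.005 0 0 0 0 0;-.005 0 0 0 0 0' >/dev/null && python3 guard.py 3.9 && python3 -m crank '-.005 0 0 0 0 0;-.005 0 0 0 0 0;-.005 0 0 0 0 0;-.005 0 0 0 0 0;-.005 0 0 0 0 0' >/dev/null && python3 guard.py 3.9 && python3 -m crank '-.005 0 0 0 0 0;-.005 0 0 0 0 0;-.005 0 0 0 0 0;-.005 0 0 0 0 0;-.005 0 0 0 0 0' >/dev/null && python3 guard.py 3.9 && python3 -m crank '-.005 0 0 0 0 0;-.005 0 0 0 0 0;-.005 0 0 0 0 0;-.005 0 0 0 0 0;-.005 0 0 0 0 0' >/dev/null && python3 guard.py 3.9 && python3 -m crank '-.005 0 0 0 0 0;-.005 0 0 0 0 0;-.005 0 0 0 0 0;-.005 0 0 0 0 0;-.005 0 0 0 0 0' >/dev/null && python3 guard.py 3.9 && python3 -m crank '-.005 0 0 0 0 0;-.005 0 0 0 0 0;-.005 0 0 0 0 0;-.005 0 0 0 0 0;-.005 0 0 0 0 0' >/dev/null && python3 guard.py 3.9 && python3 -m crank '-.005 0 0 0 0 0;-.005 0 0 0 0 0;-.005 0 0 0 0 0;-.005 0 0 0 0 0;-.005 0 0 0 0 0' >/dev/null && python3 guard.py 3.9
```

```text
22.2 X -57.66 F 2.61
22.7 X -56.67 F 2.66
23.2 X -55.67 F 2.47
23.7 X -54.69 F 2.12
24.2 X -53.67 F 3.31
24.7 X -52.69 F 1.99
25.2 X -51.68 F 2.68
25.7 X -51.09 F 3.25
```

```bash
python3 -m crank '-.0025 0 0 0 0 0;-.0025 0 0 0 0 0;-.0025 0 0 0 0 0;-.0025 0 0 0 0 0;-.0025 0 0 0 0 0' >/dev/null && python3 guard.py 4.2 && python3 -m crank '0 0 0 0 0 0;0 0 0 0 0 0;0 0 0 0 0 0;0 0 0 0 0 0;0 0 0 0 0 0' >/dev/null && python3 guard.py 4.2
```

```text
26.2 X -50.25 F 2.85
26.7 X -50.19 F 3.17
```

```bash
python3 -m crank '-.005 0 0 0 0 0;-.005 0 0 0 0 0;-.005 0 0 0 0 0;-.005 0 0 0 0 0;-.005 0 0 0 0 0' >/dev/null && python3 guard.py 4.1 && python3 -m crank '-.005 0 0 0 0 0;-.005 0 0 0 0 0;-.005 0 0 0 0 0;-.005 0 0 0 0 0;-.005 0 0 0 0 0' >/dev/null && python3 guard.py 4.1 && python3 -m crank '-.005 0 0 0 0 0;-.005 0 0 0 0 0;-.005 0 0 0 0 0;-.005 0 0 0 0 0;-.005 0 0 0 0 0' >/dev/null && python3 guard.py 4.1 && python3 -m crank '-.005 0 0 0 0 0;-.005 0 0 0 0 0;-.005 0 0 0 0 0;-.005 0 0 0 0 0;-.005 0 0 0 0 0' >/dev/null && python3 guard.py 4.1 && python3 -m crank '-.005 0 0 0 0 0;-.005 0 0 0 0 0;-.005 0 0 0 0 0;-.005 0 0 0 0 0;-.005 0 0 0 0 0' >/dev/null && python3 guard.py 4.1 && python3 -m crank '-.005 0 0 0 0 0;-.005 0 0 0 0 0;-.005 0 0 0 0 0;-.005 0 0 0 0 0;-.005 0 0 0 0 0' >/dev/null && python3 guard.py 4.1 && python3 -m crank '-.005 0 0 0 0 0;-.005 0 0 0 0 0;-.005 0 0 0 0 0;-.005 0 0 0 0 0;-.005 0 0 0 0 0' >/dev/null && python3 guard.py 4.1 && python3 -m crank '-.005 0 0 0 0 0;-.005 0 0 0 0 0;-.005 0 0 0 0 0;-.005 0 0 0 0 0;-.005 0 0 0 0 0' >/dev/null && python3 guard.py 4.1
```

```text
27.2 X -49.19 F 1.93
27.7 X -48.15 F 2.77
28.2 X -47.18 F 2.6
28.7 X -46.2 F 2.26
29.2 X -45.15 F 2.41
29.7 X -44.16 F 2.62
30.2 X -43.15 F 2.0
30.7 X -42.17 F 2.76
```

```bash
python3 -m crank '-.005 0 0 0 0 0;-.005 0 0 0 0 0;-.005 0 0 0 0 0;-.005 0 0 0 0 0;-.005 0 0 0 0 0' >/dev/null && python3 guard.py 4.1 && python3 -m crank '-.005 0 0 0 0 0;-.005 0 0 0 0 0;-.005 0 0 0 0 0;-.005 0 0 0 0 0;-.005 0 0 0 0 0' >/dev/null && python3 guard.py 4.1 && python3 -m crank '-.005 0 0 0 0 0;-.005 0 0 0 0 0;-.005 0 0 0 0 0;-.005 0 0 0 0 0;-.005 0 0 0 0 0' >/dev/null && python3 guard.py 4.1 && python3 -m crank '-.005 0 0 0 0 0;-.005 0 0 0 0 0;-.005 0 0 0 0 0;-.005 0 0 0 0 0;-.005 0 0 0 0 0' >/dev/null && python3 guard.py 4.1 && python3 -m crank '-.005 0 0 0 0 0;-.005 0 0 0 0 0;-.005 0 0 0 0 0;-.005 0 0 0 0 0;-.005 0 0 0 0 0' >/dev/null && python3 guard.py 4.1 && python3 -m crank '-.005 0 0 0 0 0;-.005 0 0 0 0 0;-.005 0 0 0 0 0;-.005 0 0 0 0 0;-.005 0 0 0 0 0' >/dev/null && python3 guard.py 4.1 && python3 -m crank '-.005 0 0 0 0 0;-.005 0 0 0 0 0;-.005 0 0 0 0 0;-.005 0 0 0 0 0;-.005 0 0 0 0 0' >/dev/null && python3 guard.py 4.1 && python3 -m crank '-.005 0 0 0 0 0;-.005 0 0 0 0 0;-.005 0 0 0 0 0;-.005 0 0 0 0 0;-.005 0 0 0 0 0' >/dev/null && python3 guard.py 4.1
```

```text
31.2 X -41.81 F 3.92
31.7 X -41.82 F 6.41
```

```bash
python3 -m crank '.05 0 0 0 0 0;.1 0 0 0 0 0;.25 0 0 0 0 0;.4 0 0 0 0 0;.4 0 0 0 0 0' && python3 -m crank '.4 0 0 0 0 0;.1 0 0 0 0 0;0 0 -.3 0 0 0;0 0 -.8 0 0 0;0 0 -.8 0 0 0'; python3 r.py; python3 - <<'E'
from g import *
st=telemetry.sense();t=st['tcp_pos'];M=R.from_quat(st['tool_rot']).as_matrix()
w=np.array([.450,.1636])-t[:2];print('shift x,y',M[:2,0]@w/.04,M[:2,1]@w/.04,t)
E
```

```text
t: 32.2
tcp_pos: [0.4245, -0.1377, 0.0187]
tool_rot: [0.253, 0.967, -0.0, 0.002]
force: [0.2, 0.0, -1.4]
finger_gap: 0.174
gripper_force: 58.7
t: 32.7
tcp_pos: [0.4072, -0.128, 0.0951]
tool_rot: [0.253, 0.967, -0.0, 0.0]
force: [-0.0, -0.8, -0.7]
finger_gap: 0.174
gripper_force: 58.7
tcp guide [-107.38    0.15] z 95.14 tool x ang off -0.07 F along -0.37 Fz -0.66
shift x,y 2.6346875871618054 6.88164654813465 [ 0.40716558 -0.1280214   0.09513616]
```

```bash
python3 -m crank '.33 .86 0 0 0 0;.33 .86 0 0 0 0;.33 .86 0 0 0 0;.33 .86 0 0 0 0;.33 .86 0 0 0 0' && python3 -m crank '.33 .86 0 0 0 0;.33 .86 0 0 0 0;.33 .86 0 0 0 0;0 0 0 0 0 .0884;0 0 0 0 0 .0884' && python3 -m crank '0 0 0 0 0 .0884;0 0 0 0 0 .0884;0 0 0 0 0 .0884;0 0 0 0 0 .0884;0 0 0 0 0 .0884' && python3 -m crank '0 0 0 0 0 .0884;0 0 0 0 0 .0884;0 0 0 0 0 .0884;0 0 .8 0 0 0;0 0 .7 0 0 0' && python3 -m crank '0 0 .3 0 0 0;0 0 .1 0 0 0;0 0 0 0 0 0;0 0 0 0 0 0;0 0 0 0 0 0'; python3 r.py
```

```text
t: 33.2
tcp_pos: [0.4346, 0.056, 0.0949]
tool_rot: [0.253, 0.967, 0.0, 0.002]
force: [-0.0, -0.9, 0.1]
finger_gap: 0.174
gripper_force: 58.7
t: 33.7
tcp_pos: [0.4503, 0.1658, 0.0948]
tool_rot: [0.386, 0.923, 0.001, 0.001]
force: [-1.0, -0.6, -0.9]
finger_gap: 0.178
gripper_force: 58.9
t: 34.2
tcp_pos: [0.4503, 0.1643, 0.0948]
tool_rot: [0.678, 0.735, 0.001, 0.001]
force: [-0.2, 0.2, -0.2]
finger_gap: 0.173
gripper_force: 58.8
t: 34.7
tcp_pos: [0.4514, 0.1645, 0.0347]
tool_rot: [0.813, 0.582, 0.003, 0.001]
force: [0.4, 0.3, -1.3]
finger_gap: 0.175
gripper_force: 58.8
t: 35.2
tcp_pos: [0.4498, 0.1643, 0.0195]
tool_rot: [0.813, 0.582, 0.001, 0.001]
force: [-0.5, -0.7, -0.6]
finger_gap: 0.173
gripper_force: 58.8
tcp guide [-212.94  276.06] z 19.45 tool x ang off -79.61 F along 0.08 Fz -0.64
```

Lower slowly 16.5 mm, release, rise.

```bash
python3 -m crank '0 0 .15 0 0 0;0 0 .15 0 0 0;0 0 .08 0 0 0;0 0 .03 0 0 0;0 0 0 0 0 0' && python3 -m crank '0 0 .01 0 0 0;0 0 0 0 0 0;0 0 0 0 0 0;0 0 0 0 0 0;0 0 0 0 0 0'
```

```text
t: 35.7
tcp_pos: [0.4489, 0.1642, 0.0025]
tool_rot: [0.813, 0.582, -0.0, -0.0]
force: [-0.8, -0.2, 6.3]
finger_gap: 0.176
gripper_force: 61.8
t: 36.2
tcp_pos: [0.4488, 0.1642, 0.0025]
tool_rot: [0.813, 0.582, 0.0, 0.0]
force: [-1.9, 0.1, 10.2]
finger_gap: 0.172
gripper_force: 62.9
```

```bash
python3 -m crank '0 0 -.02 0 0 0;0 0 0 0 0 0;0 0 0 0 0 0;0 0 0 0 0 0;0 0 0 0 0 0' .2 >/dev/null && python3 -m crank '0 0 -.3 0 0 0;0 0 -.6 0 0 0;0 0 -1 0 0 0;0 0 -1 0 0 0;0 0 -1 0 0 0' && python3 -m crank '0 0 -.5 0 0 0;0 0 0 0 0 0;0 0 0 0 0 0;0 0 0 0 0 0;0 0 0 0 0 0' && python3 - <<'E'
from g import *
w=snapshot('wrist');s=snapshot('scene');a=cv2.resize(s['image'][150:360,160:440],(560,420),interpolation=cv2.INTER_CUBIC)
cv2.imwrite('pics/end.png',cv2.resize(np.hstack([w['image'],a])[...,::-1],(800,300)))
P=cloud(w);H=cv2.cvtColor(w['image'],cv2.COLOR_RGB2HSV)
k=(H[...,1]>80)&(H[...,0]<25)&(P[...,2]<.03)&(P[...,2]>.012)&(abs(P[...,0]-.437)<.05)&(abs(P[...,1]-.13)<.08)
f=np.polyfit(P[k][:,1],P[k][:,2],1);print('handle top z',np.median(P[k][:,2]),'slope',f[0])
E
```

```text
t: 37.2
tcp_pos: [0.4485, 0.1641, 0.1607]
tool_rot: [0.813, 0.582, -0.0, -0.0]
force: [1.1, 1.0, -0.0]
finger_gap: 0.602
gripper_force: 0.0
t: 37.7
tcp_pos: [0.448, 0.164, 0.1773]
tool_rot: [0.813, 0.582, -0.001, -0.001]
force: [-0.1, -0.1, -0.3]
finger_gap: 0.597
gripper_force: 0.0
handle top z 0.015791322561010006 slope -0.017475306370642756
```

View pics/end.png

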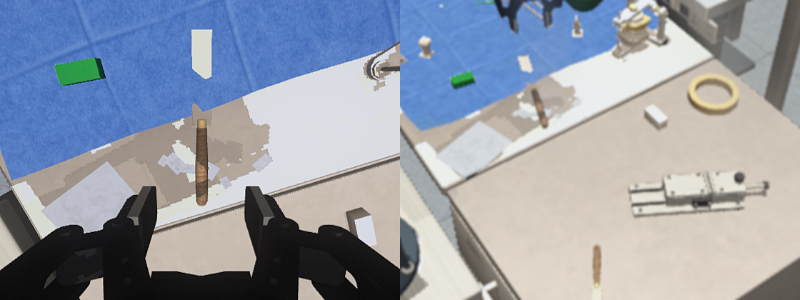

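The spatula lies flat where it came from. The tongue is empty, with the block under the hood, and the bystanders are where they were.

```bash
python3 -c "
from station import manip
print(manip.sign_off())"
```

```text
the job is handed in; nothing more can be done
None
```

The marked block is under the hood against the depth stop. At contact the tool stopped dead and the push stayed about 4 N above the drag, with no sign of the stop slipping; the spatula is back flat on the bench, nothing else was touched, and the job was handed in at about 38 s.

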